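Check the portion scale and put its pan on

ROBOT

A 6-joint arm with a two-finger parallel gripper is mounted at the origin on the work surface. World frame = base frame: x ahead of the robot, y to its left, z up, the work surface at z = 0. Lengths are in m, angles in rad, forces in N, time in s.
With the tool pointing down it reaches from about 0.3 to 0.775 m from the base axis. Payload 14.6 kg.
Tool frame: the origin (TCP) lies midway between the tips of the shut fingers; the grasp point (between the pads) lies 19 mm behind it (ctrl.pinch_z is the z of the grasp point in the tool frame, in m); z points along the fingers, y is the line along which they close (so a half turn about z gives the same grasp; the last joint's range is limited). The gripper opens to 94 mm and grips with 3 to 60 N. Pads are 16 mm wide; open, the fingers measure 119 mm over their backs; the gripper's body (75 mm by 177 mm) begins 78 mm behind the grasp point.
Start: joints at [-1.294, 0.3, 1.521, -0, 1.321, -0.067], TCP at [0.185, -0.518, 0.205] pointing down, gripper open.
Joint ranges: [-3.03, 3.03], [-0.79, 2.21], [0.23, 2.52], [-1.04, 4.18], [0, 3.07], [-2.55, 2.55]. Speed limits (rad/s): [2.22, 2.22, 2.57, 3.14, 3.14, 3.14].

INTERFACE

Orientations are given as [roll, pitch, yaw] about the fixed x, y, z axes, in that order (R = Rz(yaw) Ry(pitch) Rx(roll)).
In Python, from station import ctrl, camera, ticket gives the robot as it stands. The module is installed in compiled form; this text tells all that it offers.
- The arm moves only by the shell command python3 -m inch 'ROWS' [FORCE]. ROWS is text: rows parted by semicolons, each of 7 numbers parted by spaces: the opening, from -1 (shut) to 1 (fully open), then the shift along the tool's x, y, z in units of 0.03 m (1.0 is 0.03 m), then the turn, a rotation vector about the tool's x, y, z in units of 10 degrees (1.0 is 10 degrees). In form: grip dx dy dz rx ry rz; .... A call has 1 to 10 rows; each row shifts and turns the commanded pose from where the row before left it, along the tool's axes as they then stand; what a row does not reach is not made up. A row lasts 1/8 s, in which the tool goes at most 62.5 mm and 10.7 degrees, less where a joint would pass 70% of its speed; a pose out of reach is approached as far as the arm can. A call with a number of a shift or a turn outside -1 to 1 is refused whole. A call with a gripper value outside its range is refused whole. The fingers move at their own pace and stop on an object; FORCE is the grip in N (left out, the last holds). Time passes only in rows, so rows that do not move let the fingers close. It gives the time, the measured TCP pose, the force, the opening and the grip force at its end, in the units of the state.
- ctrl.get_obs(): the state, without advancing time (a new reading comes with each control period).
- camera(name): name is "scene" or "top" or "wrist"; returns a dict with "img" (480x640x3 uint8, blue, green, red), "range_z" (480x640 float32, m along the optical axis (not along the pixel's ray), 0 where there is no reading), "intrinsics" (3x3 intrinsics, pixels), "view" (4x4, takes a point from world to camera coordinates). Camera axes: x right, y down, z forward; pixel columns grow to the right and rows downward; lengths in m; the calibration is good to about 2 mm. A picture is of the moment at which its call begins.
- ticket.hand_in(): hands the job in; it is judged then, once.
The state is a dict: "time_s": time; "qpos": joint angles; "joint_vel": joint speeds; "tau": joint torques, N m; "ee_pos": TCP position; "eef_rot": TCP orientation; "force": force on the tool from outside, world axes, zero at the start; "moment": the same for the moment, N m; "grip_width": finger opening in m; "grip_force": force on a finger pad.
Only numpy, scipy, OpenCV 4.12 (cv2) and the standard library are available. Lean on these libraries where they do the work, as an engineer would, in place of code of your own. Each camera call takes 0.05 s, during which the arm holds its last target. There are 200 camera calls.

TASK

Check the portion scale's spring while its platform is still empty: draw the red handle out until the pointer stands level with the orange tag, not beyond it, hold it there for about two seconds, then ease it back by hand until it is fully home. Then set the pink weighing pan on the platform so that both pegs go into its foot and it sits flat, and let go. Do not shift the orange tag, and leave the other things on the counter where they stand.

Things in the scene. Friction and masses are not known exactly. Their poses are not given: they have to be found in the camera images.
- scale: Portion scale, fixed: low white case 150 (own x) x 140 (y) x 60 mm high, grey platform on top; from its -x side runs an aluminium draw tray 190 long, 60 wide, 20 mm high (x -75 to -265 mm) with a white ruler strip (10 mm ticks) along its -y edge. Origin: centre of the case's underside, on the counter; z up; the slide draws out along the scale's -x.
- seat (a point): Centre of the platform's top face, 60 mm above the counter, axes as the scale. Two brass pegs, 10 mm thick and 12 mm high with bevelled tops, stand 45 mm to either side of it along its y axis.
- slide (a joint): How far the sprung slide is drawn out, in m: 0 fully home, 0.115 the end stop. The spring pulls it home with about 3.5 N at 0 and about 10 N at 0.1, and it flies back if let go.
- handle (a point): Grip point of the slide's red upright handle (moves with it): a block 18 mm (scale's x) x 30 mm (y), from 32 to 88 mm above the counter; the point is on its mid-axis at 68 mm. At home it is 130 mm from the scale's origin along -x, 46 mm clear of the case; a flat steel bar at 24 to 32 mm height joins it to the case. Grip it from above along either axis.
- pointer (a point): Tip of the slide's thin black pointer, which lies across the ruler strip in line with the handle's middle, 34 mm to the scale's -y side of the slide's axis and 28 mm above the counter.
- tag_mark (a point): The orange tag: a clip 10 mm wide (scale's x), 20 mm (y), 34 mm high, at the tray's -y edge. The point is the middle of its width, at its top, 34 mm to the -y side of the slide's axis; axes as the scale. Pointer level with it: same x in the scale's frame. It stands 50 to 100 mm out from the pointer's home and slides if pushed.
- pan: Pink weighing pan, loose, 0.4 kg: open, 130 (own x) x 150 (y) mm, 4 mm walls, rim at 64 mm, on a grey foot 90 x 120 x 14 mm. A rigid bail handle spans it along y at x = 0. Origin: centre of the foot's underside. Two 14 mm holes, 14 mm deep, in the foot at y = +45 and -45 mm, under the handle's line; fits either way round. Seated: origin on point seat, y along the scale's y.
- pan_grip (a point): Middle of the pan's handle bar, 105 mm above the pan's underside; the bar is 14 mm wide (pan's x), 14 mm high and 144 mm long (pan's y). Grip it from above across x.
- cup: Purple rice bowl, bystander, 100 mm across, 55 mm high; origin centre of its underside.
- squeeze: Sauce bottle with pointed red top, bystander, 72 mm thick, 160 mm high; origin centre of its underside.
- jar: Amber jar with blue cap, bystander, 72 mm thick, 115 mm high; origin centre of its underside.
- thermos: Black flask with steel cap, bystander, 74 mm thick, 235 mm high; origin centre of its underside.
- plates: Stack of pink and white plates, bystander, 160 mm across, 52 mm high; origin centre of its underside.
- tub: Clear tub with red caps in it, bystander, 130 x 160 x 65 mm; origin centre of its underside.
- spoon: Spoon, bystander, 190 mm long, lying along its own x.
Mind the look-alikes: they are no part of the job. What is shaped like the pan but black or brown is not meant.

How it is judged:
On the way, in this order (a step that is already met when the one before it is completed fails the run):
1. with the platform empty, the pointer is held level with the orange tag (within 5 mm, half the tag's width) for 1 s (x of pointer in the frame of tag_mark between -0.005 and 0.005 m and horizontal distance between pan and seat above 0.12 m), for 1 s.
2. the slide is back home (within 4 mm) (value of joint slide below 0.004 m), for 0.2 s.
At the end, for the whole second after the job is handed in: The slide is home (within 4 mm); the pan sits at rest on the platform with both pegs in its foot: origin within 5 mm of the seat sideways and 4 mm in height, tilt under 0.05 rad, its y axis within 0.08 rad of the scale's, either way round (value of joint slide below 0.004 m and horizontal distance between pan and seat below 0.005 m and z of pan in the frame of seat between -0.004 and 0.004 m and angle between pan's own z axis and vertical below 0.05 rad and angle between the y axis of pan and the y axis of scale, either way round below 0.08 rad and linear speed of pan below 0.02 m/s); the robot touches nothing.
It fails at once if the pointer is drawn more than 13 mm past the middle of the tag (x of pointer in the frame of tag_mark below -0.013 m).
It fails at once if the slide flies back (faster than 0.6 m/s) (velocity of joint slide below -0.6 m/s).
It fails at once if the orange tag is shifted by more than 6 mm (distance of tag_mark from where it was at the start of the episode above 0.006 m).
It fails at once if a bystander is moved by more than 30 mm (distance of any of cup, squeeze, jar, thermos, plates, tub, spoon from where it was at the start of the episode above 0.03 m).
It also fails if it takes over 72 s, if anything falls off the work surface, if the arm or the gripper's body presses on something with over 40 N, if the wrist force passes 120 N, or if a joint passes its speed limit or range.

## Working session

There is one attempt and no reset: what is moved stays moved. The work goes in short steps, Python scripts to look and compute and a shell command to move; the robot and the scene stay as the last step left them, time stands still between calls to the robot, and variables do not carry over. Pictures are saved under pics/ and viewed, at most 10 in all, crops included, and the job is handed in when it is done.

```bash
mkdir -p pics; python3 - <<'E'
from station import ctrl,camera
import cv2,numpy as np
o=ctrl.get_obs();print(o['time_s'],o['ee_pos'],o['eef_rot'],o['grip_width'],ctrl.pinch_z)
for n in('scene','top'):
    c=camera(n);cv2.imwrite(f'pics/{n}0.png',c['img']);np.savez(f'{n}0.npz',**c)
    print(n,c['intrinsics'].tolist(),np.round(np.linalg.inv(c['view']),3).tolist())
E
```

```text
0.0 [ 0.18530257 -0.51757162  0.20489198] [-3.14045470e+00 -9.76195878e-05  3.43794696e-01] 0.09387336195731265 -0.0188
scene [[480.1298968750306, 0.0, 321.29437144580663], [0.0, 480.1298968750306, 246.47228774730004], [0.0, 0.0, 1.0]] [[0.644, 0.608, -0.464, 1.301], [0.765, -0.514, 0.389, -0.664], [-0.002, -0.605, -0.796, 1.4], [0.0, 0.0, 0.0, 1.0]]
top [[593.2549213704148, 0.0, 329.50601219999606], [0.0, 593.2549213704148, 241.66723638613385], [0.0, 0.0, 1.0]] [[-0.019, -0.982, 0.187, 0.206], [-1.0, 0.02, 0.005, -0.05], [-0.009, -0.187, -0.982, 1.876], [0.0, 0.0, 0.0, 1.0]]
```

View pics/scene0.png

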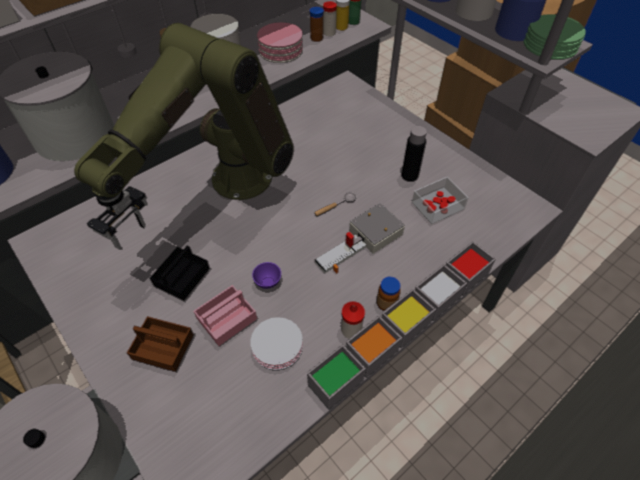

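View pics/top0.png

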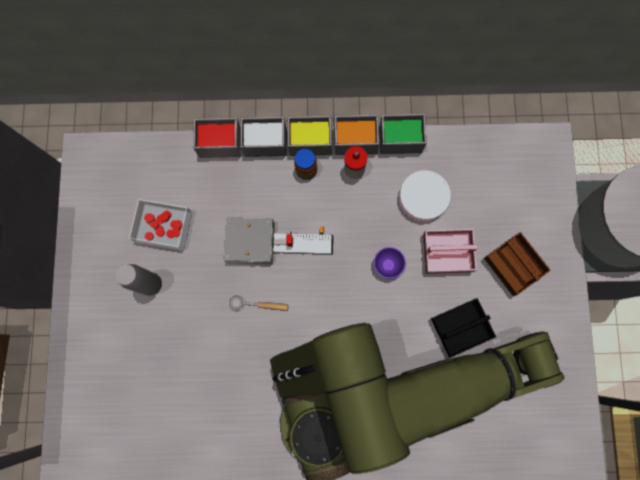

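The top view shows the scale at (249,241), with its tray running right. The red handle is at (290,240) and the orange tag at (322,230).

Things that could be taken for the pan:
- pink pan at (450,250)
- black look-alike at (463,327)
- brown look-alike at (517,263)
- pink and white plates at (425,195)

The pink one at (450,250) is the pan. Things that could be taken for the handle or tag are the sauce top at (356,157), the red caps in the tub and the orange bin. By the description, the handle and tag are the ones on the tray.

```bash
cat >h.py <<'E'
import numpy as np,cv2
from station import ctrl,camera
def load(f): return dict(np.load(f))
def ray(c,p):
    T=np.linalg.inv(c['view']);d=np.linalg.inv(c['intrinsics'])@[p[0],p[1],1.]
    return T[:3,3],T[:3,:3]@d
def plane(c,p,z):
    o,d=ray(c,p);return o+d*(z-o[2])/d[2]
def tri(*cp):
    A=[];b=[]
    for c,p in cp:
        o,d=ray(c,p);d=d/np.linalg.norm(d);P=np.eye(3)-np.outer(d,d);A.append(P);b.append(P@o)
    x=np.linalg.solve(sum(A),sum(b));return x,[round(float(np.linalg.norm(P@x-q)),4) for P,q in zip(A,b)]
def pts(c,m):
    v,u=np.nonzero(m&(c['range_z']>0));z=c['range_z'][v,u]
    K=c['intrinsics'];P=np.stack([(u-K[0,2])/K[0,0]*z,(v-K[1,2])/K[1,1]*z,z],1)
    T=np.linalg.inv(c['view']);return P@T[:3,:3].T+T[:3,3]
def mask(c,h0,h1,s=100,v=60,box=None):
    H=cv2.cvtColor(c['img'],cv2.COLOR_BGR2HSV).astype(int);h=H[...,0]
    m=((h>=h0)&(h<=h1) if h0<=h1 else (h>=h0)|(h<=h1))&(H[...,1]>=s)&(H[...,2]>=v)
    if box: b=np.zeros_like(m);b[box[1]:box[3],box[0]:box[2]]=1;m&=b
    return m
def cen(m): v,u=np.nonzero(m);return np.array([u.mean(),v.mean()])
E
python3 - <<'E'
from h import *
t=load('top0.npz');s=load('scene0.npz')
np.set_printoptions(precision=4,suppress=True)
for nm,h,bt,bs in(('handle',(172,6,150,80),(280,228,300,252),(340,225,365,250)),('tag',(8,18,150,80),(312,220,335,242),(325,255,345,278))):
    mt=mask(t,*h,box=bt);ms=mask(s,*h,box=bs);print(nm,mt.sum(),ms.sum(),cen(mt),cen(ms),tri((t,cen(mt)),(s,cen(ms))))
    P=pts(t,mt);print(P.mean(0),P[:,2].max())
m=mask(t,165,179,40,80,box=(415,222,485,280));P=pts(t,m);print('pan',m.sum(),P.min(0),P.max(0))
b=P[P[:,2]>.085];print('bar',len(b),b.mean(0),np.linalg.svd(b-b.mean(0))[2][0]) if len(b)>5 else 0
v,u=np.nonzero(m);print(cv2.minAreaRect(np.stack([u,v],1).astype(np.float32)))
a=cv2.resize(t['img'][215:285,215:335],(780,455),interpolation=3)
b=cv2.resize(t['img'][215:355,410:550],(400,400),interpolation=3)
cv2.imwrite('pics/c1.png',a);cv2.imwrite('pics/c2.png',b)
E
```

```text
handle 46 33 [289.0217 238.8913] [349.4848 235.3939] (array([0.5596, 0.0854, 0.0819]), [0.0009, 0.0009])
[0.5579 0.0842 0.087 ] 0.09571167418159932
tag 16 19 [321.125 229.75 ] [335.6842 267.3684] (array([ 0.5996, -0.0126,  0.0204]), [0.0012, 0.0012])
[ 0.5967 -0.0138  0.0303] 0.036444418248681165
pan 1139 [ 0.4522 -0.5047  0.002 ] [ 0.5821 -0.3365  0.126 ]
bar 224 [ 0.5173 -0.4134  0.1105] [-0.0089  1.     -0.0014]
((450.86749267578125, 250.89137268066406), (41.623512268066406, 52.55330276489258), 88.15238952636719)
```

View pics/c1.png

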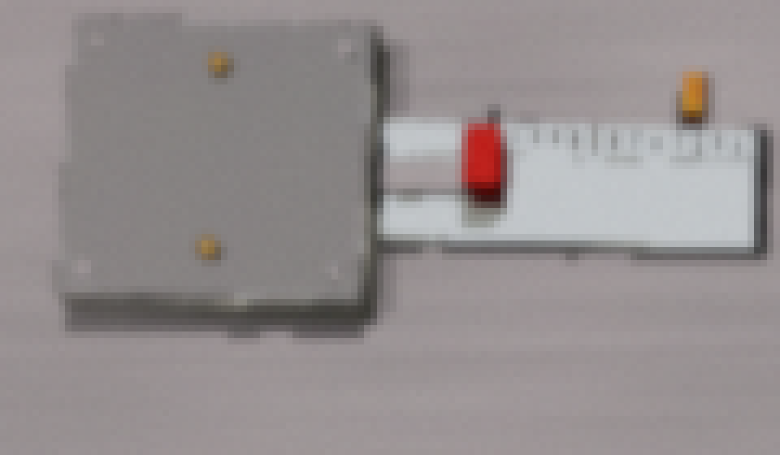

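The crop shows the empty platform with pegs at crop (219,64) and (207,247), the red handle at (483,160) and the orange tag at (693,95). These are the right ones. Next I'll raise the arm and move over the tray for a close look.

```bash
python3 -m inch '1 0 0 -1 0 0 0.98; 1 0 0 -1 0 0 0.98; 1 0.6 -1 -1 0 0 0; 1 0.6 -1 -1 0 0 0; 1 0.6 -1 -1 0 0 0; 1 0.6 -1 0 0 0 0; 1 0.6 -1 0 0 0 0; 1 0.6 -1 0 0 0 0; 1 0.6 -1 0 0 0 0; 1 0.6 -1 0 0 0 0' && python3 -m inch '1 0.7 -1 0 0 0 0; 1 0.7 -1 0 0 0 0; 1 0.7 -1 0 0 0 0; 1 0.7 -1 0 0 0 0; 1 0.7 -1 0 0 0 0; 1 0.7 -1 0 0 0 0; 1 0.7 -1 0 0 0 0; 1 0.7 -1 0 0 0 0; 1 0.5 -1 0 0 0 0; 1 0 0 0 0 0 0'
python3 - <<'E'
from h import *
c=camera('wrist');np.savez('w1.npz',**c);cv2.imwrite('pics/w1.png',c['img']);o=ctrl.get_obs()
T=np.linalg.inv(c['view']);print(o['time_s'],o['ee_pos'],o['eef_rot'],T.round(3))
E
```

```text
time_s: 1.35
ee_pos: [0.3293, -0.2765, 0.3553]
eef_rot: [-3.141, 0.0, 0.002]
force: [0.6, 0.5, -0.2]
grip_width: 0.0936
grip_force: 0.0
time_s: 2.6
ee_pos: [0.5118, -0.0059, 0.3547]
eef_rot: [-3.141, 0.001, 0.004]
force: [-0.8, -0.1, 0.1]
grip_width: 0.0941
grip_force: 0.0
2.65 [ 0.51148761 -0.00685335  0.35494056] [3.14158266e+00 1.07210295e-03 3.25742790e-03] [[ 0.005 -0.963 -0.27   0.59 ]
 [-1.    -0.004 -0.001 -0.004]
 [ 0.     0.27  -0.963  0.534]
 [ 0.     0.     0.     1.   ]]
```

View pics/w1.png

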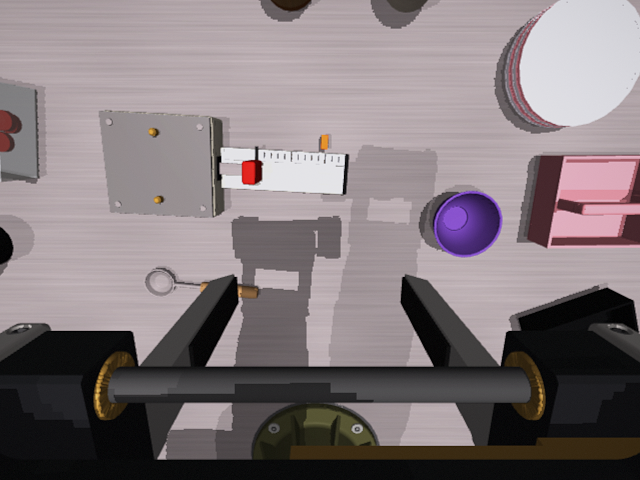

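The wrist view shows the pegs at (153,132) and (158,199), the handle at (251,172), the pointer near (257,153), the tag at (325,142) and the pan at (590,200). I'll move closer above the handle for a second view.

```bash
python3 -m inch '0.1 0.5 -1 1 0 0 0; 0.1 0.5 -1 1 0 0 0; 0.1 0.5 -0.8 1 0 0 0; 0.1 0 0 0 0 0 0; 0.1 0 0 0 0 0 0'
cat >m.py <<'E'
from h import *
np.set_printoptions(precision=4,suppress=True)
c=camera('wrist');np.savez('w2.npz',**c);cv2.imwrite('pics/w2.png',c['img']);o=ctrl.get_obs();print(o['time_s'],o['ee_pos'],o['eef_rot'])
w=load('w1.npz')
def blobs(m,amin=15):
    n,l,st,ce=cv2.connectedComponentsWithStats(m.astype(np.uint8));return [(ce[i].round(1),st[i].tolist()) for i in range(1,n) if st[i,4]>=amin]
for q in (w,c):
    print('red',blobs(mask(q,172,6,150,80)));print('or',blobs(mask(q,8,24,120,90)))
E
python3 m.py
```

```text
time_s: 3.28
ee_pos: [0.5563, 0.0757, 0.2666]
eef_rot: [3.141, -0.001, 0.001]
force: [1.3, 0.3, 0.6]
grip_width: 0.052
grip_force: 0.0
3.325 [0.5564 0.0756 0.2669] [ 3.1416 -0.0019  0.0006]
red [(array([248.5, 171.9]), [242, 160, 14, 24, 311])]
or [(array([152. , 131.4]), [149, 128, 7, 8, 46]), (array([324. , 141.9]), [321, 135, 7, 15, 100]), (array([157. , 199.3]), [154, 196, 7, 7, 40]), (array([203.1, 285.8]), [201, 283, 7, 9, 35]), (array([247. , 292.1]), [238, 286, 20, 12, 182]), (array([ 99.8, 388.6]), [94, 359, 17, 59, 321]), (array([540.3, 395.5]), [536, 376, 9, 39, 163])]
red [(array([  2.1, 167.4]), [0, 144, 6, 45, 218]), (array([308.6, 217.9]), [301, 201, 16, 33, 472])]
or [(array([193. , 171.3]), [189, 167, 9, 10, 69]), (array([391.6, 178.9]), [387, 170, 10, 18, 151]), (array([196.7, 249.5]), [193, 245, 9, 9, 55]), (array([282.7, 345.3]), [262, 338, 42, 15, 431]), (array([195.3, 385.7]), [192, 358, 11, 61, 261]), (array([443.6, 393.1]), [439, 366, 9, 53, 225])]
```

View pics/w2.png

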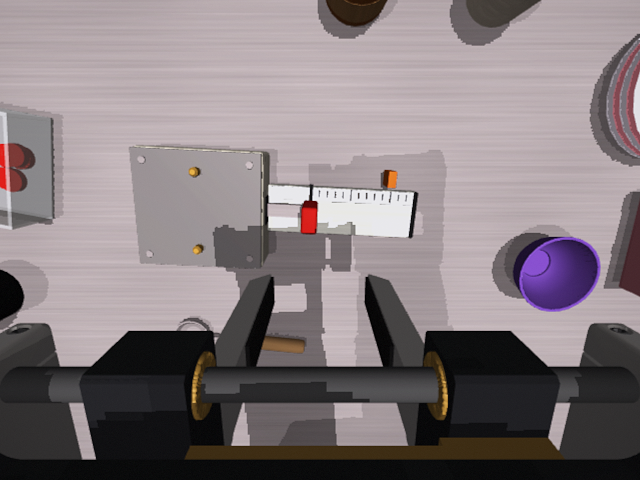

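```bash
cat >m2.py <<'E'
from h import *
np.set_printoptions(precision=4,suppress=True)
w=load('w1.npz');c=load('w2.npz');t=load('top0.npz')
p1,e1=tri((w,(152,131.4)),(c,(193,171.3)));p2,e2=tri((w,(157,199.3)),(c,(196.7,249.5)))
print('pegs',p1,e1,p2,e2,np.linalg.norm(p1-p2))
d=(p2-p1)[:2];yaw=np.arctan2(-d[0],d[1]) ; yaw=np.arctan2(d[1],d[0])-np.pi/2
print('scale y dir',d/np.linalg.norm(d),'yaw',yaw)
R=np.array([[np.cos(yaw),-np.sin(yaw)],[np.sin(yaw),np.cos(yaw)]]);seat=(p1+p2)/2
loc=lambda P:np.r_[R.T@(np.asarray(P)[:2]-seat[:2]),P[2]]
print('seat',seat)
h=tri((w,(248.5,171.9)),(c,(308.6,217.9)));print('handle',h,loc(h[0]))
g=tri((w,(324,141.9)),(c,(391.6,178.9)));print('tag',g,loc(g[0]))
print('expect handle xy',seat[:2]+R@[-.13,0])
for q in(w,c):
    for lo in (120,60):
        pass
    m=mask(q,8,18,150,80,box=(318,130,420,195));P=pts(q,m);P=P[P[:,2]>.028];print('tagtop depth',loc(P.mean(0)),len(P))
    m=mask(q,172,6,150,80,box=(230,150,330,240));P=pts(q,m);P=P[P[:,2]>.08];print('handle top depth',loc(P.mean(0)),len(P))
    H=cv2.cvtColor(q['img'],cv2.COLOR_BGR2GRAY)
    b=(240,145,262,162) if q is w else (300,180,322,203)
    print(H[b[1]:b[3],b[0]:b[2]]) if q is c else 0
E
python3 m2.py
```

```text
pegs [0.61   0.216  0.0678] [0.0, 0.0] [0.5206 0.22   0.0692] [0.0, 0.0] 0.08955447196446742
scale y dir [-0.999   0.0442] yaw 1.5265703075853199
seat [0.5653 0.218  0.0685]
handle (array([0.5595, 0.0892, 0.0781]), [0.0007, 0.0007]) [-0.129   0.0001  0.0781]
tag (array([ 0.5987, -0.0112,  0.03  ]), [0.0003, 0.0003]) [-0.2275 -0.0435  0.03  ]
expect handle xy [0.5596 0.0881]
tagtop depth [-0.2275 -0.0432  0.0338] 93
handle top depth [-0.1303  0.0003  0.0874] 302
tagtop depth [-0.2269 -0.0437  0.0333] 142
handle top depth [-0.1296 -0.0001  0.0874] 412
[[178 179 179 178 179 179 179 181 174 157 153 154 154 154 155 156 156 155
  155 157 157 155]
 [177 176 177 177 178 177 178 179 179 169 153 154 152 153 153 152 153 153
  154 155 155 155]
 [174 173 175 174 174 174 174 173 175 166 150 150 151 152 150 150 149 148
  150 151 150 150]
 [171 170 171 171 171 172 171 171 173 160 133 138 145 148 154 153 155 154
  153 154 153 155]
 [143 142 142 143 145 148 147 149 146 116  63  80  98 126 163 160 161 161
  160 161 159 161]
 [ 96  95  94  94 100 108 107 110  99  62  28  19  29  93 142 140 139 140
  141
[... 895 characters left out ...]
6  15 135 228 235 233 233 235
  190 146 238 234]
 [233 232 232 232 232 232 233 237 212  77  17  13 165 242 234 233 233 235
  202 169 236 233]
 [232 232 233 233 232 233 233 237 213  79  18  13 161 242 234 233 233 233
  227 220 234 233]
 [232 233 233 232 234 235 236 239 214  81  17  13 162 242 235 233 233 233
  233 233 233 232]
 [232 233 233 234 235 225 224 236 204  75  18  14 165 246 239 237 235 235
  233 233 232 232]
 [232 233 234 234 201 133 119 169 139  52  25  23 141 222 217 215 221 233
  235 233 232 232]
 [233 234 239 211  74  21  22  22  23  27  29  27  23  22  22  39 105 202
  238 233 232 232]
 [236 235 228 182  19  26  32  30  29  30  31  31  31  30  27  23  21 140
  230 236 233 232]]
```

```bash
python3 -m inch '0.1 0.1 -0.42 1 0 0 0.25; 0.1 0 0 1 0 0 0; 0.1 0 0 1 0 0 0; 0.1 0 0 1 0 0 0; 0.1 0 0 1 0 0 0; 0.1 0 0 1 0 0 0; 0.1 0 0 0.9 0 0 0; 0.1 0 0 0.3 0 0 0; 0.1 0 0 0 0 0 0' && python3 -c "
from station import ctrl;o=ctrl.get_obs();print(o['ee_pos'],o['eef_rot'])"
```

```text
time_s: 4.45
ee_pos: [0.5597, 0.0889, 0.0503]
eef_rot: [-3.142, -0.001, -0.043]
force: [-0.6, 0.9, 1.4]
grip_width: 0.0518
grip_force: 0.0
[0.55971432 0.0889472  0.05030096] [-3.14153295e+00 -8.08073491e-04 -4.25401432e-02]
```

```bash
python3 -m inch '-1 0 0 0 0 0 0; -1 0 0 0 0 0 0; -1 0 0 0 0 0 0; -1 0 0 0 0 0 0' 40 && python3 -m inch '-1 0 0.5 0 0 0 0; -1 0 0.5 0 0 0 0; -1 0 0.5 0 0 0 0; -1 0 0.5 0 0 0 0; -1 0 0 0 0 0 0' 40
```

```text
time_s: 4.95
ee_pos: [0.5594, 0.0872, 0.0498]
eef_rot: [3.138, 0.0, -0.042]
force: [-1.2, -13.4, 4.5]
grip_width: 0.0181
grip_force: 40.0
time_s: 5.58
ee_pos: [0.5565, 0.029, 0.0497]
eef_rot: [-3.141, 0.0, -0.043]
force: [-3.8, 6.6, 4.3]
grip_width: 0.0174
grip_force: 40.0
```

```bash
python3 -m inch '-1 0 0.5 0 0 0 0; -1 0 0.4 0 0 0 0; -1 0 0.1 0 0 0 0; -1 0 0 0 0 0 0' 40
python3 - <<'E'
from h import *
c=camera('wrist');np.savez('w3.npz',**c);o=ctrl.get_obs();print(o['time_s'],o['ee_pos'],o['force'])
a=c['img'];m=mask(c,8,20,120,60,box=(150,100,600,330))
n,l,st,ce=cv2.connectedComponentsWithStats(m.astype(np.uint8));print([(ce[i].round(1),st[i].tolist()) for i in range(1,n) if st[i,4]>30])
cv2.imwrite('pics/w3.png',a)
E
```

```text
time_s: 6.08
ee_pos: [0.5551, -0.0001, 0.0497]
eef_rot: [-3.14, 0.001, -0.042]
force: [-5.3, 9.6, 5.4]
grip_width: 0.0178
grip_force: 40.0
6.125 [ 5.55082232e-01 -1.24730056e-05  4.97101346e-02] [-5.7375496   8.96109494  6.12573147]
[(array([336.5, 205.7]), [328, 186, 18, 40, 678])]
```

View pics/w3.png

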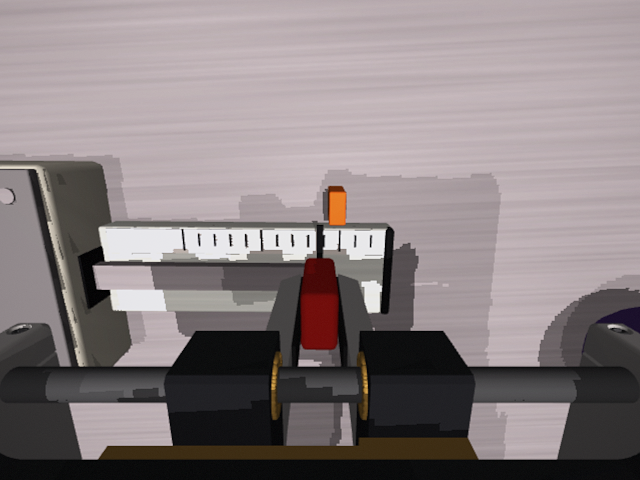

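The picture shows the pointer at column 320 (rows 225–258) and the tag at columns 328–346. The pointer still has about 8 mm to go.

```bash
cat >m3.py <<'E'
from h import *
import sys
np.set_printoptions(precision=4,suppress=True)
c=load(sys.argv[1]);yaw=1.5266
X=lambda P:(np.cos(yaw)*(P[0]-.5653)+np.sin(yaw)*(P[1]-.218), -np.sin(yaw)*(P[0]-.5653)+np.cos(yaw)*(P[1]-.218))
G=cv2.cvtColor(c['img'],cv2.COLOR_BGR2GRAY).astype(float)
for r in(228,234,240,246):
    row=255-G[r,305:345];row[row<150]=0
    u=(row*np.arange(305,345)).sum()/row.sum();print('ptr',r,round(u,2),X(plane(c,(u,r),.028)))
m=mask(c,5,22,120,60,box=(310,170,370,232))
P=pts(c,m);Q=np.array([X(p) for p in P])
print('tag depth x range',np.percentile(Q[:,0],[1,50,99]),'z',P[:,2].max())
for r in range(188,226,6):
    u=np.nonzero(m[r])[0]
    if len(u): print('tag',r,u.min(),u.max())
for r,z in((189,.034),):
    u=np.nonzero(m[r])[0];print('tag top',X(plane(c,(u.mean(),r),z)))
    for k in(u.min(),u.max()+1):print(X(plane(c,(k-.5,r),z)))
E
python3 m3.py w3.npz
```

```text
ptr 228 319.12 (np.float64(-0.21679105115978742), np.float64(-0.030345910981651972))
ptr 234 321.58 (np.float64(-0.21831675454142851), np.float64(-0.02656243208573251))
ptr 240 319.58 (np.float64(-0.2170978714209736), np.float64(-0.022733539213493845))
ptr 246 320.63 (np.float64(-0.21775785251699567), np.float64(-0.01887172758697326))
tag depth x range [-0.2321 -0.2271 -0.2225] z 0.035544294341294635
tag 188 328 342
tag 194 329 345
tag 200 329 345
tag 206 328 345
tag 212 328 345
tag 218 328 345
tag 224 329 345
tag top (np.float64(-0.22616053500690797), np.float64(-0.05480716898050139))
(np.float64(-0.22155752068418935), np.float64(-0.05479484282693238))
(np.float64(-0.23076332310888156), np.float64(-0.05481949452828652))
```

```bash
python3 -m inch '-1 0 0.16 0 0 0 0; -1 0 0.15 0 0 0 0; -1 0 0 0 0 0 0; -1 0 0 0 0 0 0' 40
python3 - <<'E'
from h import *
c=camera('wrist');np.savez('w4.npz',**c);o=ctrl.get_obs();print(o['time_s'],o['ee_pos'],o['force'])
E
python3 m3.py w4.npz
```

```text
time_s: 6.62
ee_pos: [0.5546, -0.0091, 0.0497]
eef_rot: [-3.14, 0.001, -0.042]
force: [-6.1, 10.6, 6.7]
grip_width: 0.0177
grip_force: 40.0
6.675 [ 0.55463424 -0.00908875  0.04971394] [-6.22232268 10.5285288   6.22048488]
ptr 228 319.08 (np.float64(-0.2257694677292694), np.float64(-0.03029698497774835))
ptr 234 320.26 (np.float64(-0.22650620760293297), np.float64(-0.026511578400501935))
ptr 240 321.06 (np.float64(-0.22701136963729757), np.float64(-0.022687766606949027))
ptr 246 321.07 (np.float64(-0.22703473385753878), np.float64(-0.018824168274003763))
tag depth x range [-0.2322 -0.2274 -0.2221] z 0.035703734524581865
tag 188 315 328
tag 194 314 330
tag 200 314 330
tag 206 314 330
tag 212 314 330
tag 218 313 329
tag 224 314 329
tag top (np.float64(-0.22738508968735477), np.float64(-0.05473812310951492))
(np.float64(-0.22306973599786448), np.float64(-0.05472517878847226))
(np.float64(-0.23170022450599007), np.float64(-0.05475106677403328))
```

The pointer is level with the tag to within 1 mm. I'll hold it for about 2 s, then ease it home.

```bash
python3 -m inch '-1 0 0 0 0 0 0; -1 0 0 0 0 0 0; -1 0 0 0 0 0 0; -1 0 0 0 0 0 0; -1 0 0 0 0 0 0; -1 0 0 0 0 0 0; -1 0 0 0 0 0 0; -1 0 0 0 0 0 0; -1 0 0 0 0 0 0' && python3 -m inch '-1 0 0 0 0 0 0; -1 0 0 0 0 0 0; -1 0 0 0 0 0 0; -1 0 0 0 0 0 0; -1 0 0 0 0 0 0; -1 0 0 0 0 0 0; -1 0 0 0 0 0 0' && python3 -m inch '-1 0 -0.3 0 0 0 0; -1 0 -0.3 0 0 0 0; -1 0 -0.3 0 0 0 0; -1 0 -0.3 0 0 0 0; -1 0 -0.3 0 0 0 0; -1 0 -0.3 0 0 0 0; -1 0 -0.3 0 0 0 0; -1 0 -0.3 0 0 0 0; -1 0 -0.3 0 0 0 0; -1 0 -0.3 0 0 0 0' && python3 -m inch '-1 0 -0.15 0 0 0 0; -1 0 -0.12 0 0 0 0; -1 0 0 0 0 0 0; -1 0 0 0 0 0 0; -1 0 0 0 0 0 0'
```

```text
time_s: 7.8
ee_pos: [0.5547, -0.0091, 0.0497]
eef_rot: [-3.14, 0.001, -0.042]
force: [-6.6, 8.9, 6.3]
grip_width: 0.0174
grip_force: 40.0
time_s: 8.68
ee_pos: [0.5547, -0.0091, 0.0497]
eef_rot: [-3.14, 0.001, -0.042]
force: [-6.0, 9.9, 6.4]
grip_width: 0.018
grip_force: 40.0
time_s: 9.93
ee_pos: [0.5591, 0.0805, 0.0497]
eef_rot: [-3.141, -0.0, -0.042]
force: [-2.2, 2.7, 5.2]
grip_width: 0.018
grip_force: 40.0
time_s: 10.55
ee_pos: [0.5595, 0.0872, 0.0498]
eef_rot: [3.14, -0.0, -0.042]
force: [-3.1, -5.8, 7.4]
grip_width: 0.0177
grip_force: 40.0
```

```bash
python3 -m inch '0.1 0 0 0 0 0 0; 0.1 0 0 0 0 0 0; 0.1 0 0 -0.5 0 0 0; 0.1 0 0 -1 0 0 0; 0.1 0 0 -1 0 0 0; 0.1 0 0 -1 0 0 0; 0.1 0 0 -1 0 0 0; 0.1 0 0.5 -1 0 0 0; 0.1 0 1 -1 0 0 0; 0.1 0 1 -0.5 0 0 0' && python3 -m inch '0.1 0 1 0 0 0 0; 0.1 0 1 0 0 0 0; 0.1 0 1 0 0 0 0; 0.1 0 1 0 0 0 0; 0.1 0 1 0 0 0 0; 0.1 0 1 0 0 0 0; 0.1 0 1 0 0 0 0; 0.1 0 1 0 0 0 0; 0.1 0 1 0 0 0 0; 0.1 0 1 0 0 0 0' && python3 -m inch '0.1 0 1 0 0 0 0; 0.1 0 0.9 0 0 0 0; 0.1 0 0 0 0 0 0; 0.1 0 0 0 0 0 0'
python3 - <<'E'
from h import *
for n in('wrist','top'):
    c=camera(n);np.savez(n+'5.npz',**c);
    if n=='wrist':cv2.imwrite('pics/w5.png',c['img'])
o=ctrl.get_obs();print(o['time_s'],o['ee_pos'],o['eef_rot'],o['qpos'])
E
```

```text
time_s: 11.8
ee_pos: [0.5562, 0.0127, 0.2623]
eef_rot: [3.142, -0.003, -0.041]
force: [0.7, 0.3, -0.6]
grip_width: 0.0517
grip_force: 0.0
time_s: 13.05
ee_pos: [0.5434, -0.2873, 0.2606]
eef_rot: [3.141, -0.001, -0.042]
force: [-0.5, 0.5, 0.6]
grip_width: 0.0518
grip_force: 0.0
time_s: 13.55
ee_pos: [0.5413, -0.3427, 0.26]
eef_rot: [3.142, -0.0, -0.042]
force: [0.4, -0.3, -0.1]
grip_width: 0.0517
grip_force: 0.0
13.65 [ 0.5414276  -0.34245646  0.25998271] [ 3.14146177e+00 -4.74162153e-04 -4.09705997e-02] [-6.21204140e-01  4.78060952e-01  1.15175489e+00  1.50745781e-04
  1.51130849e+00  9.90553890e-01]
```

View pics/w5.png

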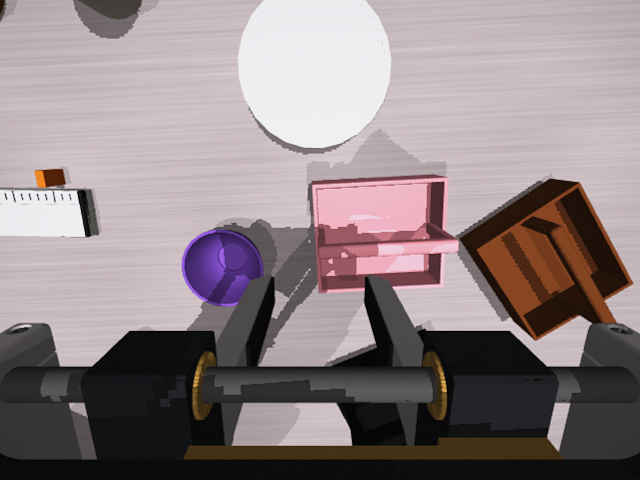

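This view confirms the pink pan, with its bar running from about (322,253) to (460,243). The brown look-alike at (545,260) and the black one below are clearly separate.

```bash
cat >m4.py <<'E'
from h import *
import sys
np.set_printoptions(precision=4,suppress=True)
def bar(c,box):
    m=mask(c,160,179,40,50,box=box);v,u=np.nonzero(m&(c['range_z']>0));P=pts(c,m)
    k=(P[:,2]>.1)&(P[:,2]<.125);B=P[k];px=np.stack([u[k],v[k]],1).astype(np.float32)
    r=cv2.minAreaRect(px);L=max(r[1]);a=cv2.fitLine(px,cv2.DIST_L2,0,.01,.01).ravel()
    n=B[:,2].max();d=np.linalg.svd(B[:,:2]-B[:,:2].mean(0),full_matrices=False)[2][0]
    s=(B[:,:2]-B[:,:2].mean(0))@d
    return r[0],r[1],a[:2],(B[:,:2].mean(0)+d*(s.min()+s.max())/2),d,np.median(B[:,2]),np.ptp(s),len(B)
if __name__=='__main__':
    w=load('wrist5.npz');t=load('top5.npz')
    rw=bar(w,(300,165,470,300));rt=bar(t,(415,222,490,280));print(rw);print(rt)
    print('tri',tri((w,rw[0]),(t,rt[0])))
    # plane-cast of end points of the bar in wrist view
    for r,c in((rw,w),(rt,t)):
        ct=np.array(r[0]);a=r[2];L=max(r[1])/2;e=[plane(c,ct+a*L*s,.112)[:2] for s in(-1,1)];print(e,np.linalg.norm(e[0]-e[1]),(e[0]+e[1])/2,np.arctan2(*(e[0]-e[1])[::-1]))
E
python3 m4.py
```

```text
((388.0569152832031, 248.07273864746094), (15.447990417480469, 140.54493713378906), array([ 0.9987, -0.0506], dtype=float32), array([ 0.5185, -0.4106]), array([-0.0123,  0.9999]), np.float64(0.11130615835492241), np.float64(0.14310071642788236), 1957)
((469.0, 246.5), (5.0, 16.0), array([ 0.9982, -0.0594], dtype=float32), array([ 0.5174, -0.4606]), array([-0.0457,  0.999 ]), np.float64(0.11237257501884779), np.float64(0.052024412196113444), 74)
tri (array([ 0.5181, -0.4339,  0.1191]), [0.0245, 0.0245])
[array([ 0.5182, -0.3391]), array([ 0.5199, -0.4812])] 0.14215087705850118 [ 0.5191 -0.4102] 1.582547499338209
[array([ 0.5178, -0.4365]), array([ 0.5197, -0.4848])] 0.04828852793735811 [ 0.5187 -0.4606] 1.6110401400141448
```

```bash
python3 -m inch '0.1 -0.22 0.8 0 0 0 0; 0.1 -0.22 0.8 0 0 0 0; 0.1 -0.23 0.7 0 0 0 0; 0.1 0 0 0 0 0 -0.93; 0.1 0 0 0 0 0 -0.93; 0.1 0 0 0 0 0 -0.93; 0.1 0 0 0 0 0 -0.93; 0.1 0 0 0 0 0 -0.93; 0.1 0 0 0 0 0 -0.93; 0.1 0 0 0 0 0 -0.93' && python3 -m inch '0.1 0 0 0 0 0 -0.93; 0.1 0 0 0 0 0 -0.93; 0.1 0 0 0 0 0 -0.93; 0.1 0 0 1 0 0 0; 0.1 0 0 1 0 0 0; 0.1 0 0 1 0 0 0; 0.1 0 0 0.8 0 0 0; 0.1 0 0 0 0 0 0; 0.1 0 0 0 0 0 0'
python3 - <<'E'
from m4 import *
c=camera('wrist');np.savez('w6.npz',**c);o=ctrl.get_obs();print(o['ee_pos'],o['eef_rot'])
m=mask(c,160,179,40,50);P=pts(c,m);k=(P[:,2]>.1)&(P[:,2]<.125)&(np.abs(P[:,0]-.518)<.03);B=P[k];print(B.min(0),B.max(0),np.median(B,0),len(B))
x=[(y,np.median(B[np.abs(B[:,1]-y)<.003,0]),np.abs(B[:,1]-y).min()<.003) for y in np.arange(-.48,-.33,.02)];print(x)
E
```

```text
time_s: 14.9
ee_pos: [0.5176, -0.4127, 0.2593]
eef_rot: [-3.141, -0.0, 1.099]
force: [-0.6, -0.5, -0.6]
grip_width: 0.0513
grip_force: 0.0
time_s: 16.02
ee_pos: [0.5183, -0.4124, 0.1467]
eef_rot: [3.141, 0.001, 1.581]
force: [0.2, 0.5, 0.5]
grip_width: 0.0515
grip_force: 0.0
[ 0.5184 -0.4122  0.1469] [3.1401 0.0013 1.5809]
[ 0.5098 -0.4821  0.1001] [ 0.525  -0.3386  0.1142] [ 0.5173 -0.4019  0.1116] 4100
[(np.float64(-0.48), np.float64(0.5179988895951972), np.True_), (np.float64(-0.45999999999999996), np.float64(0.5178248999981937), np.True_), (np.float64(-0.43999999999999995), np.float64(0.5183001486666643), np.True_), (np.float64(-0.41999999999999993), np.float64(0.5174493820810498), np.True_), (np.float64(-0.3999999999999999), np.float64(0.5172341232758029), np.True_), (np.float64(-0.3799999999999999), np.float64(0.5170572113832088), np.True_), (np.float64(-0.3599999999999999), np.float64(0.5162306984999037), np.True_), (np.float64(-0.33999999999999986), np.float64(0.5166743187164018), np.True_)]
```

```bash
python3 -m inch '0.1 0.06 0 1 0 0 0; 0.1 0 0 1 0 0 0; 0.1 0 0 0 0 0 0; -1 0 0 0 0 0 0; -1 0 0 0 0 0 0; -1 0 0 0 0 0 0; -1 0 0 0 0 0 0; -1 0 0 0 0 0 0' 50 && python3 -m inch '-1 0 0 -0.3 0 0 0; -1 0 0 -0.6 0 0 0; -1 0 0 -1 0 0 0; -1 0 0 -1 0 0 0; -1 0 0 -1 0 0 0; -1 0 0 -1 0 0 0; -1 0 0 -1 0 0 0; -1 0 0 -0.5 0 0 0; -1 0 0 0 0 0 0' 50
```

```text
time_s: 17.08
ee_pos: [0.5181, -0.4097, 0.0857]
eef_rot: [-3.141, 0.0, 1.581]
force: [-0.8, 0.3, 2.1]
grip_width: 0.0132
grip_force: 50.0
time_s: 18.2
ee_pos: [0.5183, -0.4098, 0.2784]
eef_rot: [3.14, 0.001, 1.581]
force: [-0.5, 0.8, -4.8]
grip_width: 0.0138
grip_force: 50.0
```

```bash
python3 -m inch '-1 0 0 0 0 0 0.932; -1 0 0 0 0 0 0.932; -1 0 0 0 0 0 0.932; -1 0 0 0 0 0 0.932; -1 0 0 0 0 0 0.932; -1 0 0 0 0 0 0.932; -1 0 0 0 0 0 0.932; -1 0 0 0 0 0 0.932; -1 0 0 0 0 0 0.932; -1 0 0 0 0 0 0.932' && python3 -m inch '-1 0 -0.5 0 0 0 0; -1 0 -0.9 0 0 0 0; -1 0 -1 0 0 0 0; -1 0 -1 0 0 0 0; -1 0 -1 0 0 0 0; -1 0 -1 0 0 0 0; -1 0 -1 0 0 0 0; -1 0 -1 0 0 0 0; -1 0 -1 0 0 0 0; -1 0 -1 0 0 0 0' && python3 -m inch '-1 0.1 -1 0 0 0 0; -1 0.1 -1 0 0 0 0; -1 0.1 -1 0 0 0 0; -1 0.1 -1 0 0 0 0; -1 0.1 -1 0 0 0 0; -1 0.1 -1 0 0 0 0; -1 0 -1 0 0 0 0; -1 0 -1 0 0 0 0; -1 0 -1 0 0 0 0; -1 0 -1 0 0 0 0' && python3 -m inch '-1 0 -1 0 0 0 0; -1 0 -0.6 0 0 0 0; -1 0 0 0 0 0 0; -1 0 0 0 0 0 0; -1 0 0 0 0 0 0'
python3 - <<'E'
from m4 import *
c=camera('wrist');np.savez('w7.npz',**c);o=ctrl.get_obs();print(o['ee_pos'],o['eef_rot'],o['force'])
cv2.imwrite('pics/w7.png',c['img'])
s=camera('scene');np.savez('s7.npz',**s);cv2.imwrite('pics/s7.png',s['img'])
E
```

```text
time_s: 19.45
ee_pos: [0.5179, -0.4094, 0.2757]
eef_rot: [-3.14, 0.002, -0.051]
force: [-0.0, 0.5, -3.4]
grip_width: 0.0138
grip_force: 50.0
time_s: 20.7
ee_pos: [0.5304, -0.1261, 0.2768]
eef_rot: [-3.141, 0.001, -0.04]
force: [0.3, 0.4, -4.0]
grip_width: 0.0133
grip_force: 50.0
time_s: 21.95
ee_pos: [0.5616, 0.1725, 0.2768]
eef_rot: [3.141, 0.001, -0.04]
force: [0.3, 0.2, -4.5]
grip_width: 0.0136
grip_force: 50.0
time_s: 22.58
ee_pos: [0.5648, 0.218, 0.2775]
eef_rot: [3.142, -0.0, -0.046]
force: [-0.2, 0.5, -4.7]
grip_width: 0.0137
grip_force: 50.0
[0.5649 0.2181 0.2776] [ 3.1416 -0.0002 -0.046 ] [-0.5854  0.2936 -4.3189]
```

View pics/w7.png

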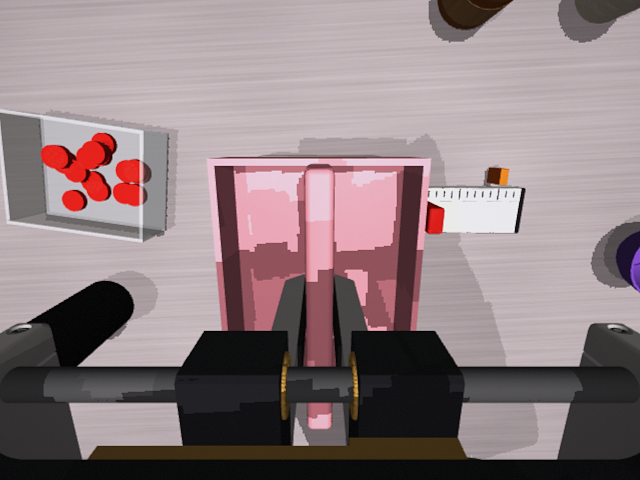

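The pan is held straight and level above the scale, with its bar at column 320 (rows 165–430). The thermos at (90,325) and tub stay clear. I'll check where the bar sits in the gripper.

```bash
python3 - <<'E'
from m4 import *
c=load('w7.npz');m=mask(c,160,179,25,40,box=(290,150,350,440));P=pts(c,m);B=P[(P[:,2]>.299)&(P[:,2]<.309)]
print(len(B),np.median(B[:,2]),B[:,0].min(),B[:,0].max())
u=np.arange(B[:,0].min()+.004,B[:,0].max()-.003,.01);mid=np.array([[a,(np.percentile(q,2)+np.percentile(q,98))/2] for a in u for q in [B[np.abs(B[:,0]-a)<.003,1]] if len(q)>20])
f=np.polyfit(mid[:,0],mid[:,1],1);print(mid);xc=(B[:,0].min()+B[:,0].max())/2;print('centre',xc,np.polyval(f,xc),'dir',np.arctan(f[0]))
E
```

```text
6230 0.30358395786900655 0.48996715671783236 0.6343022005563085
[[0.494  0.2223]
 [0.504  0.222 ]
 [0.534  0.2207]
 [0.544  0.2202]
 [0.554  0.2198]
 [0.564  0.2196]
 [0.574  0.2189]
 [0.584  0.2184]
 [0.594  0.2181]
 [0.604  0.2175]
 [0.614  0.217 ]
 [0.624  0.2166]]
centre 0.5621346786370705 0.21942084345193616 dir -0.044510036079376716
```

```bash
python3 -m inch '-1 0.075 0.03 1 0 0 0; -1 0 0 1 0 0 0; -1 0 0 1 0 0 0; -1 0 0 0.7 0 0 0; -1 0 0 0 0 0 0; -1 0 0 0 0 0 0'
python3 - <<'E'
from m4 import *
c=camera('wrist');s=camera('scene');np.savez('w8.npz',**c);np.savez('s8.npz',**s);o=ctrl.get_obs();print(o['ee_pos'],o['eef_rot'],o['force'])
cv2.imwrite('pics/s8.png',np.hstack([cv2.resize(s['img'][185:265,320:420],(500,400),interpolation=3)]))
z=o['ee_pos'][2]-.0857
m=mask(c,160,179,25,40,box=(290,150,350,440));P=pts(c,m);B=P[np.abs(P[:,2]-z-.1115)<.005];print(z,len(B),B[:,0].min(),B[:,0].max())
# scene-camera: pegs before vs. predicted pixel
s0=load('scene0.npz');m=mask(s0,10,30,90,80,box=(350,200,405,250));n,l,st,ce=cv2.connectedComponentsWithStats(m.astype(np.uint8));print([(ce[i].round(1),st[i,4],plane(s0,ce[i],.067)[:2]) for i in range(1,n)])
m=mask(s,160,179,40,60,box=(330,150,420,260));P=pts(s,m);B=P[np.abs(P[:,2]-z-.111)<.008];print('scene bar',len(B),B.min(0),B.max(0))
E
```

```text
time_s: 23.42
ee_pos: [0.5674, 0.2178, 0.1677]
eef_rot: [-3.141, -0.001, -0.046]
force: [-0.0, 0.4, -3.4]
grip_width: 0.0138
grip_force: 50.0
[0.5675 0.2179 0.1678] [-3.1409 -0.0018 -0.0455] [-0.2668 -0.7376 -4.1618]
0.08205913124315842 6234 0.49323653195085065 0.6368912515710533
[(array([369. , 213.7]), np.int32(7), array([0.5223, 0.2179])), (array([385.2, 228.8]), np.int32(6), array([0.6119, 0.2126]))]
scene bar 83 [0.54   0.206  0.1854] [0.6386 0.2352 0.2003]
```

View pics/s8.png

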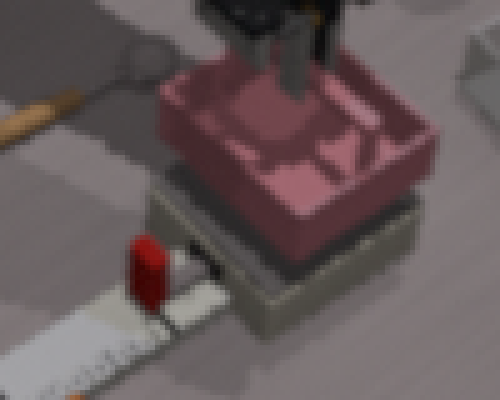

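The scene crop shows the pan hovering squarely over the platform, with the handle home. Both cameras agree on the x alignment, so I'll lower it slowly.

```bash
python3 -m inch '-1 0 0.02 0.2 0 0 0; -1 0 0 0.1 0 0 0; -1 0 0 0.1 0 0 0; -1 0 0 0 0 0 0' 30 && python3 -m inch '-1 0 0 0.07 0 0 0; -1 0 0 0.07 0 0 0; -1 0 0 0.07 0 0 0; -1 0 0 0 0 0 0'
```

```text
time_s: 24.02
ee_pos: [0.5668, 0.2172, 0.1541]
eef_rot: [3.141, 0.0, -0.045]
force: [-0.2, -0.6, -4.4]
grip_width: 0.0136
grip_force: 30.0
time_s: 24.52
ee_pos: [0.5669, 0.2172, 0.1479]
eef_rot: [3.141, 0.0, -0.045]
force: [-0.4, -0.2, -4.8]
grip_width: 0.014
grip_force: 30.0
```

The foot is below the peg tops with no contact force, so the pegs are in the holes.

```bash
python3 -m inch '-1 0 0 0.05 0 0 0; -1 0 0 0.03 0 0 0; -1 0 0 0 0 0 0; -1 0 0 0 0 0 0'
```

```text
time_s: 25.02
ee_pos: [0.5669, 0.2172, 0.1458]
eef_rot: [3.142, 0.0, -0.045]
force: [0.4, 0.5, -4.3]
grip_width: 0.0137
grip_force: 30.0
```

```bash
python3 -m inch '-1 0 0 0.03 0 0 0; -1 0 0 0.02 0 0 0; -1 0 0 0 0 0 0; -1 0 0 0 0 0 0'
```

```text
time_s: 25.52
ee_pos: [0.5671, 0.2177, 0.1455]
eef_rot: [-3.141, -0.001, -0.045]
force: [-4.1, 2.3, 6.3]
grip_width: 0.0138
grip_force: 30.0
```

It is seated, with a light upward reaction. I'll let go and back off.

```bash
python3 -m inch '-0.3 0 0 0 0 0 0; -0.3 0 0 0 0 0 0; 0 0 0 0 0 0 0; 0 0 0 0 0 0 0; 0 0 0 -0.3 0 0 0; 0 0 0 -1 0 0 0; 0 0 0 -1 0 0 0; 0 0 0 -1 0 0 0; 0 0 0 -1 0 0 0; 0 0 0 0 0 0 0'
python3 - <<'E'
from m4 import *
c=camera('wrist');np.savez('w9.npz',**c);cv2.imwrite('pics/w9.png',c['img'])
m=mask(c,160,179,25,40,box=(240,100,400,440));P=pts(c,m);B=P[np.abs(P[:,2]-.171)<.006]
print(len(B),np.median(B[:,2]),B[:,0].min(),B[:,0].max(),np.polyfit(B[:,0],B[:,1],1))
R=P=pts(c,mask(c,160,179,25,40));R=P[np.abs(P[:,2]-.124)<.006];A=np.c_[R[:,:2],np.ones(len(R))];print('bar tilt',np.polyfit(B[:,0],B[:,2],1),'rim plane',np.linalg.lstsq(A,R[:,2],rcond=None)[0],len(R))
print('bar mid y at seat',np.polyval(np.polyfit(B[:,0],B[:,1],1),.5653))
h=mask(c,172,6,150,60,box=(380,120,520,300));P=pts(c,h);P=P[P[:,2]>.083];print('handle top',P.mean(0),len(P))
E
```

```text
time_s: 26.78
ee_pos: [0.5676, 0.2174, 0.276]
eef_rot: [-3.14, -0.004, -0.045]
force: [0.0, -0.9, -0.7]
grip_width: 0.047
grip_force: 0.0
2477 0.171537762407588 0.4929708599920707 0.6360767075850677 [-0.0459  0.2449]
bar tilt [-0.0002  0.1715] rim plane [ 0.0062 -0.0007  0.1199] 2222
bar mid y at seat 0.21896479778809208
handle top [0.5596 0.0899 0.0873] 398
```

View pics/w9.png

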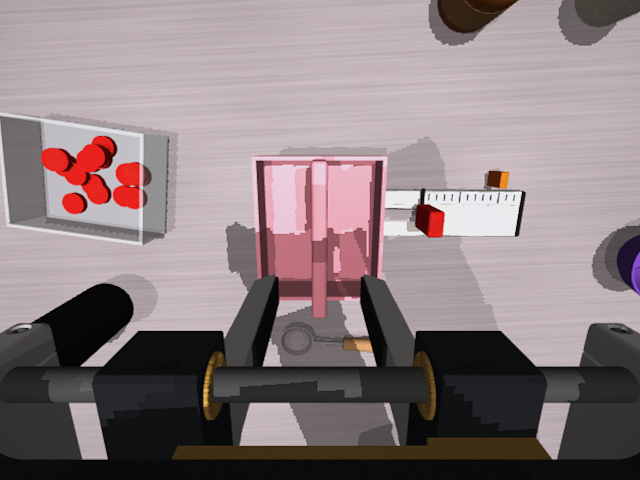

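The pan sits flat on the platform: bar level at 171.5 mm, yaw matching the scale, centre within about 1 mm of the seat. The handle at (430,221) is home, and the tag and other things are where they were.

```bash
python3 -c "
from station import ticket;print(ticket.hand_in())"
```

```text
the job is handed in; nothing more can be done
None
```

The job is handed in: the pointer was held level with the orange tag for about 2 s, the slide was eased back home, and the pink pan sits flat with both pegs in its foot; hand-in gave no verdict.

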